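Hook the bracket into the slotted upright and lock it

ROBOT

A 6-joint arm with a two-finger parallel gripper is mounted at the origin on a cart in front of the work surface, level with it; the furniture and walls round the work are solid. World frame = base frame: x ahead of the robot, y to its left, z up, the work surface at z = 0. Lengths are in m, angles in degrees, forces in N, time in s.
With the tool pointing down it reaches from about 0.25 to 0.725 m from the base axis. Payload 9.7 kg.
Tool frame: the origin (TCP) lies at the very end of the fingers, on their centre line; the grasp point (between the pads) lies 19 mm behind it; z points along the fingers, y is the line along which they close (so a half turn about z gives the same grasp; the last joint's range is limited). The gripper opens to 85 mm and grips with 20 to 120 N. Pads are 22 mm wide; open, the fingers measure 114 mm over their backs; the gripper's body (76 mm by 85 mm) begins 54 mm behind the grasp point. The pads swing forward as they close: fully open they stand 13 mm farther back than shut.
Start: joints at [72.021, 4.979, 10.078, 95.1, 0, 90], TCP at [0.17, 0.523, 0.231] pointing down, gripper open.
Joint ranges: [-179.16, 179.16], [-48.56, 103.87], [-65.8, 70.77], [-126.05, 130.52], [-82.76, 87.17], [-180, 180]. Speed limits (degrees/s): [127.2, 127.2, 147.25, 180, 180, 180].

INTERFACE

Orientations are given as [roll, pitch, yaw] about the fixed x, y, z axes, in that order (R = Rz(yaw) Ry(pitch) Rx(roll)).
In Python, from workcell import bot gives the robot as it stands.
- The arm moves only by the tool arm_command, never from a script. Its argument "series" is a list of rows, each a list of 4 numbers: the shift along the tool's x, y, z in m, then the turn about the tool's z in rad. A call has exactly 5 rows; each row is the pose to reach, as a shift and turn from the pose commanded when the call began, along the tool's axes at that moment; what a row does not reach only later rows make up. A row lasts 1/10 s, in which the tool goes at most 50 mm and 8.59 degrees, less where a joint would pass 70% of its speed; a pose out of reach is approached as far as the arm can. A call with a gripper value outside its range is refused whole. "hand" is the finger opening in m, from 0 to 0.0854, set as the call begins (left out, the last holds). The fingers move at their own pace and stop on an object; "grip_force" is the grip in N (left out, the last holds). Time passes only in rows, so rows that repeat a pose let the fingers close, or fill a call up. It gives the time, the measured TCP pose, the force, the opening and the grip force at its end, in the units of the state.
- bot.get_obs(): the state, without advancing time (a new reading comes with each control period).
- bot.camera(name): name is "scene" or "top" or "wrist"; returns a dict with "color" (400x640x3 uint8, blue, green, red), "camera_matrix" (3x3 intrinsics, pixels), "dist_coeffs" ([k1, k2, p1, p2, k3] as OpenCV has them; the pictures are not rectified), "xyz" and "orientation" of the camera in the world; the wrist camera has in their place "T_tool_cam" (4x4, takes a point from camera to tool coordinates, whose origin is the TCP and whose axes are the flange's). Camera axes: x right, y up, looking along -z (the intrinsics and any distortion apply to the point x, -y, -z); pixel columns grow to the right and rows downward; lengths in m; the calibration is good to about 2 mm. A picture is of the moment at which its call begins: read the wrist's pose just before it. There is no depth.
- bot.job_done(): hands the job in; it is judged then, once.
Trained networks look in the newest picture that a camera, given by its name, has taken for a name from the list of things; names that differ only in an ending like _2 or _b are one class to them, and where a whole thing is asked for, a point or a joint stands for the part that bears it (a point fixed in the world has none). Each returns a list of dicts, best first, with "confidence" (0 to 1); they miss things now and then, are a little off and sometimes report something else, mostly with a low value. They report only what shows in the picture. A call takes as long as a camera call.
- bot.find_in(camera, target): "location" ([column, row] in pixels, amid what is visible of it).
- bot.mark_of(camera, target): "location" ([column, row] in pixels: a listed point, or the origin of a listed thing).
The state is a dict: "time": time; "q": joint angles; "qd": joint speeds; "joint_efforts": joint torques, N m; "ee_pos": TCP position; "tcp_rot": TCP orientation; "wrist_force": force on the tool from outside, world axes, zero at the start; "torque": the same for the moment, N m; "opening": finger opening in m; "grasp_force": force on a finger pad.
Only numpy, scipy, OpenCV 4.12 (cv2) and the standard library are available. Lean on these libraries where they do the work, as an engineer would, in place of code of your own. Each camera call takes 0.05 s, during which the arm holds its last target. There are 200 camera calls.

TASK

Pick up the blue bracket, hook both its hooks into the two slots of the upright so that its back plate lies flat on the upright's face, then press it down until it is fully home and the red spring catch snaps out over the back plate. Work gently and feel your way: do not ram or force the bracket against the upright, and leave the timer, the glass beaker and the tin where they are. Let go and leave the bracket locked there.

Things in the scene. Friction and masses are not known exactly. Their poses are not given: they have to be found in the camera images.
- bracket_grip (a point): Grip point of the loose blue bracket: middle of its upright web, 42 mm above its underside. x horizontal towards back plate and hooks, y across the web, z up. Web 12 mm thick (y), x -44 to +44 mm, top edge 60 mm above the underside. Foot flange under it: 40 mm wide, 8 mm thick, x -55 to +50. Back plate 40 mm wide, 6 mm thick, 90 mm tall from the underside, back face at x = +50.
- bracket: The whole bracket, standing on its flange at the start; origin on its underside straight below bracket_grip, same axes. Mass 0.22 to 0.34 kg.
- bracket_back (a point): Lower edge of the back plate's back face, on its middle line, level with the underside (x +50 mm, z -42 mm from bracket_grip, same axes).
- bracket_hooks (a point): Point on the back face between the two steel hooks (34 mm above the underside), same axes. The hooks, 8 mm wide, stick out 12 mm at the middle of the back face; behind a 6 mm gap each has a nose pointing down, 12 mm below its neck. Above the bracket's underside: neck undersides at 16 and 54 mm, hook tops at 26 and 64, nose ends at 4 and 42.
- bracket_press (a point): Yellow mark on the web's top edge, where to press the bracket down: 20 mm towards the back plate from bracket_grip and 18 mm higher, same axes. When hooked in it lies 30 mm in front of the upright's face, straight above the orange rest.
- post: Fixed upright: dark foot 100 x 100 x 12 mm (x -25 to +75 mm), aluminium channel 60 mm wide and 177 mm tall that holds a white slotted strip. Origin on the worktop straight below the strip's front face, which is the plane x = 0; x points into the face (the way the hooks go in), y across, z up.
- post_slots (a point): On the face, middle line, 119 mm above the worktop, half-way between the slots at nominal height; axes of post. Strip 4 mm thick, 22 mm free behind. Slots 12 mm wide, 28 tall, nominally 86 to 114 and 124 to 152 mm above the worktop. The strip with slots, rest and catch was really fixed up to 5 mm higher or lower: that is not measured (this point stays nominal); see or feel it.
- post_seat (a point): On the face, middle line, 70 mm above the worktop: where bracket_back lies when fully home, at nominal strip height (truly up to 5 mm higher or lower). The hooks enter only with the bracket 12 to 18 mm above its true home height; else a hook meets the strip and the back plate stops about 12 mm short of the face. Once in, lowering brings the noses down behind the strip.
- rest (a joint): Orange sprung plunger, 18 mm across, on the strip's ledge, 30 mm in front of the face. Value in m: 0 up, grows as pressed down. The bracket's underside meets it 8 mm above true home height; it takes 6 N to start and 11 N at 8 mm, so it carries the bracket's weight: the bracket must be pressed. At 8 mm the hook necks stop hard on the slots' lower edges.
- catch (a joint): Red spring catch, 24 mm wide, in the strip's face above the back plate's place. Value in m: 0 = standing 6 mm out; the back plate pushes it in (about 0.006, 2 to 3.5 N) as the hooks enter. It snaps out over the plate's top edge when the bracket is under 1.5 mm from true home, then holds the released bracket down, the rest pressed in about 6.5 mm (and may read up to 0.002).
- timer: Bystander: white bench timer with a sloping display, 58 x 73 x 38 mm; origin under its centre.
- beaker: Bystander: small glass beaker, 54 mm across, 71 mm tall; origin under its centre.
- tin: Bystander: round tin with a blue lid, 62 mm across, 30 mm tall; origin under its centre.

How it is judged (in metres and radians):
On the way:
1. the bracket is hooked in: back plate flat on the upright's face (within 3.5 mm), on its middle line, with the red catch pushed in by it (x of bracket_back in the frame of post between -0.0035 and 0.0035 m and y of bracket_back in the frame of post between -0.004 and 0.004 m and angle between the x axis of bracket and the x axis of post, either way round below 0.1 rad and angle between bracket's own z axis and vertical below 0.1 rad and z of bracket_back in the frame of post above 0.058 m and value of joint catch above 0.003 m), for 0.1 s.
At the end, for the whole second after the job is handed in: The bracket hangs in the upright, fully home and at rest: its back face within 3.5 mm of the upright's face and 4 mm of the middle line, straight within 0.1 rad, the orange rest pressed in by more than 4.5 mm and the red catch out (not more than 3 mm of its 6 mm pushed in) over the back plate (x of bracket_back in the frame of post between -0.0035 and 0.0035 m and y of bracket_back in the frame of post between -0.004 and 0.004 m and angle between the x axis of bracket and the x axis of post, either way round below 0.1 rad and angle between bracket's own z axis and vertical below 0.1 rad and z of bracket_back in the frame of post above 0.058 m and value of joint catch below 0.003 m and value of joint rest above 0.0045 m and linear speed of bracket below 0.01 m/s); the robot touches nothing.
It fails at once if the bracket is pressed against the upright with more than 40 N (contact force between bracket and post above 40 N).
It fails at once if the robot itself pushes on the upright or its catch with more than 8 N (contact force between any of the arm, the fingers and post above 8 N).
It fails at once if the timer is moved more than 15 mm or tipped (distance of timer from where it was at the start of the episode above 0.015 m or angle between timer's own z axis and vertical above 0.3 rad).
It fails at once if the beaker is moved more than 15 mm or tipped (distance of beaker from where it was at the start of the episode above 0.015 m or angle between beaker's own z axis and vertical above 0.3 rad).
It fails at once if the tin is moved more than 15 mm or tipped (distance of tin from where it was at the start of the episode above 0.015 m or angle between tin's own z axis and vertical above 0.3 rad).
It also fails if it takes over 64 s, if anything falls off the work surface, if the arm or the gripper's body presses on something with over 40 N, if the wrist force passes 120 N, or if a joint passes its speed limit or range.

## Working session

There is one attempt and no reset: what is moved stays moved. The work goes in short steps, Python scripts to look and compute and a tool call to move; the robot and the scene stay as the last step left them, time stands still between calls to the robot, and variables do not carry over. Pictures are saved under pics/ and viewed, at most 10 in all, crops included, and the job is handed in when it is done.

Besides the shell and the picture viewer there is one more tool, called after "Request:" by a JSON object that holds its "op" and its "data", one argument or row to a line. arm_command: Moves the arm, as the interface text tells. Its arguments: {"type":"object","properties":{"series":{"type":"array"},"hand":{"type":"number"},"grip_force":{"type":"number"}},"required":["series"]}

```bash
mkdir -p pics; cat > h.py <<'E'
import numpy as np, cv2
from scipy.spatial.transform import Rotation as R
from workcell import bot
def cam(name):
    o=bot.get_obs(); c=bot.camera(name)
    K=np.array(c["camera_matrix"]);d=np.array(c["dist_coeffs"])
    if name=="wrist":
        T=np.eye(4);T[:3,:3]=R.from_euler('xyz',o["tcp_rot"],degrees=True).as_matrix();T[:3,3]=o["ee_pos"]
        T=T@np.array(c["T_tool_cam"])
    else:
        T=np.eye(4);ori=np.array(c["orientation"])
        T[:3,:3]=ori if ori.shape==(3,3) else R.from_euler('xyz',ori,degrees=True).as_matrix()
        T[:3,3]=c["xyz"]
    return dict(img=c["color"],K=K,d=d,T=T)
def ray(c,px):
    u=cv2.undistortPoints(np.array([[px]],float),c["K"],c["d"])[0,0]
    v=c["T"][:3,:3]@np.array([u[0],-u[1],-1]); return c["T"][:3,3],v/np.linalg.norm(v)
def onz(c,px,z):
    p,v=ray(c,px); return p+v*(z-p[2])/v[2]
def proj(c,P):
    Q=(np.atleast_2d(P)-c["T"][:3,3])@c["T"][:3,:3]; Q=Q*[1,-1,-1]
    return cv2.projectPoints(Q,np.zeros(3),np.zeros(3),c["K"],c["d"])[0][:,0]
def tri(rays):
    A=0;b=0
    for p,v in rays:
        M=np.eye(3)-np.outer(v,v);A=A+M;b=b+M@p
    x=np.linalg.solve(A,b); return x,[np.linalg.norm(np.cross(x-p,v)) for p,v in rays]
E
python3 - <<'E'
from h import *
o=bot.get_obs();print(o)
cs={n:cam(n) for n in("scene","top")}
for n,c in cs.items():
    cv2.imwrite(f"pics/{n}0.png",c["img"]);print(n,c["T"].round(3).tolist())
for t in ["bracket_grip","bracket","bracket_back","bracket_hooks","bracket_press","post","post_slots","post_seat","rest","catch","timer","beaker","tin"]:
    rs=[]
    for n,c in cs.items():
        m=bot.mark_of(n,t)[:2];print(t,n,[(np.round(x["location"],1).tolist(),round(x["confidence"],2)) for x in m])
        if m: rs.append(ray(c,m[0]["location"]))
    if len(rs)==2: x,e=tri(rs);print("   ",x.round(4),np.round(e,4))
E
```

```text
{'time': 0.0, 'q': array([ 7.20198930e+01,  5.01186600e+00,  1.00346612e+01,  9.50989283e+01,
       -2.06170748e-04,  9.00002676e+01]), 'qd': array([ 0.00730144,  0.06657884, -0.07294169, -0.02454433,  0.052134  ,
       -0.03890716]), 'joint_efforts': array([ 2.28098128e-03, -5.20383632e+01,  4.64805794e+01,  1.61315646e-02,
        1.27557751e-04,  1.67507693e-05]), 'ee_pos': array([0.16971002, 0.52292812, 0.23057757]), 'tcp_rot': array([-1.79923867e+02,  2.06526101e-04,  1.62019626e+02]), 'wrist_force': array([-0.12137616,  0.76847753, -0.09985923]), 'torque': array([ 0.02209866, -0.0202156 ,  0.00998678]), 'grasp_force': 0.0, 'opening': 0.0852145640120974}
scene [[0.693, 0.371, -0.618, -0.22], [-0.721, 0.344, -0.601, -0.773], [-0.01, 0.862, 0.506, 0.713], [0.0, 0.0, 0.0, 1.0]]
top [[0.028, 0.995, -0.094, 0.408], [-0.999, 0.031, 0.022, -0.06], [0.025, 0.094, 0.995, 1.373], [0.0, 0.0, 0.0, 1.0]]
bracket_grip scene [([360.0, 254.4], 0.6)]
bracket_grip top [([372.5, 209.2], 0.87)]
    [ 0.4967 -0.2314  0.0292] [0.0002 0.0002]
bracket scene [([360.9, 265.0], 0.88)]
bracket top [([373
[... 432 characters left out ...]
2], 0.67)]
    [ 0.5148 -0.2305  0.0465] [0.0005 0.0005]
post scene [([302.1, 230.8], 0.91), ([372.4, 242.6], 0.25)]
post top [([290.2, 198.7], 0.85)]
    [ 0.5153  0.0069 -0.0101] [0.0097 0.0097]
post_slots scene [([304.2, 200.5], 0.71)]
post_slots top [([282.7, 199.7], 0.77)]
    [0.5138 0.0121 0.0993] [0.0049 0.0049]
post_seat scene [([301.2, 210.9], 0.6), ([360.2, 263.1], 0.52)]
post_seat top [([284.3, 200.3], 0.71), ([285.7, 202.2], 0.24)]
    [0.5105 0.0142 0.0629] [0.0016 0.0016]Traceback (most recent call last):
  File "<stdin>", line 9, in <module>
ValueError: it knows: beaker, bracket, bracket_back, bracket_grip, bracket_hooks, bracket_press, post, post_seat, post_slots, timer, tin
```

```bash
python3 - <<'E'
import cv2,numpy as np
a=cv2.imread("pics/scene0.png");b=cv2.imread("pics/top0.png")
a=cv2.resize(a[130:330,200:480],None,fx=2.85,fy=2.85)[:, :800]
b=cv2.resize(b[130:280,220:440],None,fx=3.6,fy=3.6)[:540,:790]
cv2.imwrite("pics/sA.png",a);cv2.imwrite("pics/tA.png",b)
E
python3 - <<'E'
from h import *
for n in("scene","top"):
    c=cam(n)
    for t in("timer","beaker","tin"):
        m=bot.mark_of(n,t)[:1]
        for x in m: print(n,t,x["location"],x["confidence"],onz(c,x["location"],0).round(3))
E
```

```text
scene beaker [412.2, 299.8] 0.57 [ 0.472 -0.419  0.   ]
top timer [238.1, 211.2] 0.85 [0.482 0.147 0.   ]
top beaker [438.5, 225.6] 0.83 [ 0.457 -0.426  0.   ]
top tin [187.6, 213.6] 0.85 [0.47 0.29 0.  ]
```

View pics/sA.png

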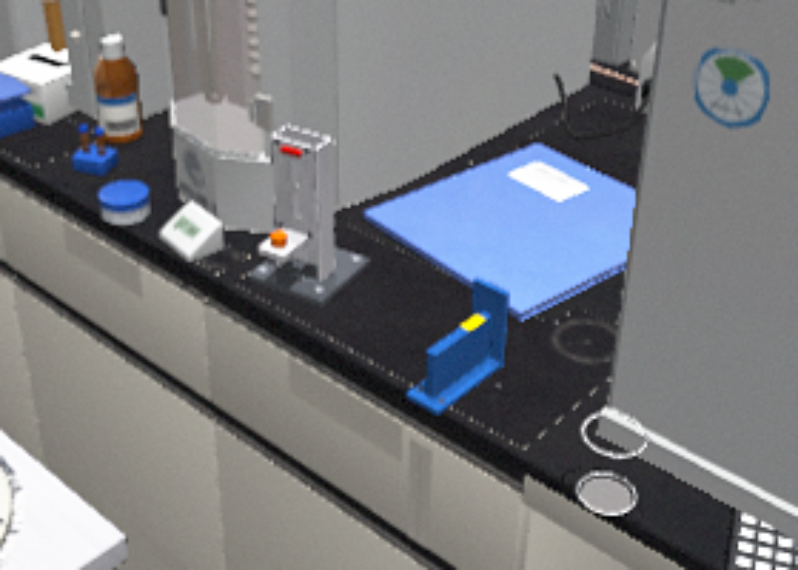

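View pics/tA.png

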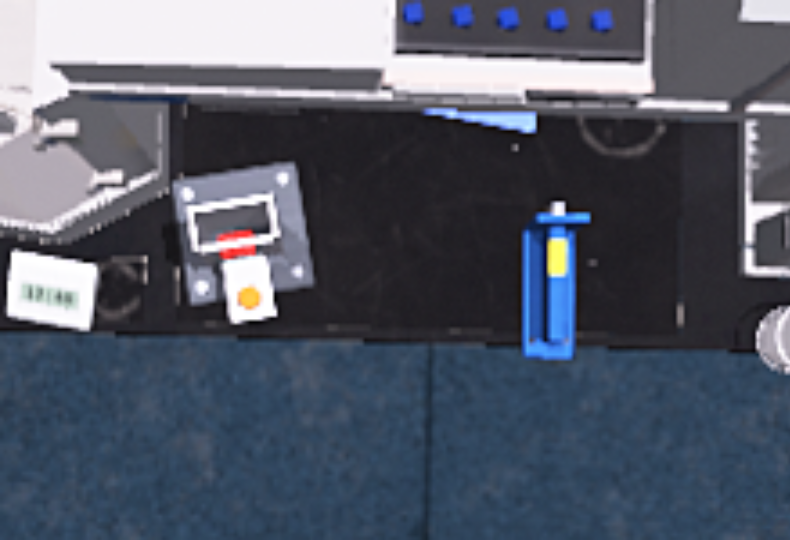

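```bash
python3 - <<'E'
from h import *
c=bot.camera("wrist");print(np.round(c["T_tool_cam"],3).tolist(),c["camera_matrix"])
W=[((.17,.523,.231),162),((.25,.32,.25),122),((.31,.13,.26),82),((.36,-.06,.26),41),((.42,-.22,.26),0)]
for (a,ya),(b,yb) in zip(W,W[1:]):
    M=R.from_euler('xyz',[180,0,ya],degrees=True).as_matrix()
    print((M.T@(np.array(b)-a)).round(3),round(np.radians(ya-yb),3))
E
```

```text
[[0.0, 0.966, 0.258, 0.067], [1.0, -0.0, 0.001, -0.0], [0.001, 0.258, -0.966, -0.143], [0.0, 0.0, 0.0, 1.0]] [[358.71849071   0.         317.52548491]
 [  0.         358.71849071 197.10251186]
 [  0.           0.           1.        ]]
[-0.139 -0.168 -0.019] 0.698
[-0.193 -0.05  -0.01 ] 0.698
[-0.181  0.076  0.   ] 0.716
[-0.06  0.16  0.  ] 0.716
```

Request:
{"op": "arm_command", "data": {
  "series": [
    [-0.028, -0.034, -0.004, 0.14],
    [-0.056, -0.067, -0.008, 0.28],
    [-0.083, -0.1, -0.011, 0.42],
    [-0.111, -0.134, -0.015, 0.56],
    [-0.139, -0.168, -0.019, 0.698]
  ]
}}

```text
time: 1.85
ee_pos: [0.2503, 0.3189, 0.2505]
tcp_rot: [180.0, -0.0, 121.7]
wrist_force: [1.0, -0.2, 0.4]
opening: 0.0853
grasp_force: 0.0
```

Request:
{"op": "arm_command", "data": {
  "series": [
    [-0.039, -0.01, -0.002, 0.14],
    [-0.077, -0.02, -0.004, 0.28],
    [-0.116, -0.03, -0.006, 0.42],
    [-0.154, -0.04, -0.008, 0.56],
    [-0.193, -0.05, -0.01, 0.698]
  ]
}}

```text
time: 2.35
ee_pos: [0.3101, 0.1288, 0.2606]
tcp_rot: [179.9, -0.0, 81.7]
wrist_force: [0.6, 0.6, -0.5]
opening: 0.0856
grasp_force: 0.0
```

Request:
{"op": "arm_command", "data": {
  "series": [
    [-0.036, 0.015, 0, 0.143],
    [-0.072, 0.03, 0, 0.286],
    [-0.108, 0.045, 0, 0.43],
    [-0.145, 0.06, 0, 0.573],
    [-0.181, 0.076, 0, 0.716]
  ]
}}

```text
time: 2.85
ee_pos: [0.3602, -0.0613, 0.2606]
tcp_rot: [180.0, -0.0, 40.7]
wrist_force: [0.8, 0.6, 0.2]
opening: 0.0853
grasp_force: 0.0
```

Request:
{"op": "arm_command", "data": {
  "series": [
    [-0.012, 0.032, 0, 0.143],
    [-0.024, 0.064, 0, 0.286],
    [-0.036, 0.096, 0, 0.43],
    [-0.048, 0.128, 0, 0.573],
    [-0.06, 0.16, 0, 0.716]
  ]
}}

```text
time: 3.35
ee_pos: [0.4203, -0.2211, 0.2604]
tcp_rot: [180.0, -0.0, -0.4]
wrist_force: [0.1, 0.7, 0.5]
opening: 0.0855
grasp_force: 0.0
```

```bash
python3 - <<'E'
from h import *
c=cam("wrist");cv2.imwrite("pics/w1.png",c["img"])
for t,z in [("bracket_grip",.042),("bracket_press",.06),("bracket_hooks",.034),("bracket_back",0),("bracket",0)]:
    for x in bot.mark_of("wrist",t)[:2]: print(t,np.round(x["location"],1),round(x["confidence"],2),onz(c,x["location"],z).round(4))
hsv=cv2.cvtColor(c["img"],cv2.COLOR_BGR2HSV)
m=cv2.inRange(hsv,(22,120,120),(35,255,255));ys,xs=np.nonzero(m);print("yellow",len(xs),xs.mean(),ys.mean(),onz(c,(xs.mean(),ys.mean()),.06).round(4))
r=cv2.minAreaRect(np.c_[xs,ys].astype(np.float32));bx=cv2.boxPoints(r)
print([onz(c,p,.06).round(4).tolist() for p in bx])
E
```

```text
bracket_grip [330.   88.4] 0.64 [ 0.496  -0.2339  0.042 ]
bracket_press [326.  37.] 0.42 [ 0.54   -0.2296  0.06  ]
bracket_hooks [328.8  37. ] 0.67 [ 0.5443 -0.2329  0.034 ]
bracket_back [328.5  44.5] 0.72 [ 0.5424 -0.2337  0.    ]
bracket_back [330.1  91.7] 0.6 [ 0.4939 -0.2354  0.    ]
bracket [329.   91.8] 0.81 [ 0.4938 -0.2342  0.    ]
bracket [501.1 124.8] 0.2 [ 0.4585 -0.4281 -0.    ]
yellow 551 222.61161524500906 86.78402903811252 [ 0.4978 -0.134   0.06  ]
[[0.4926, 0.0215, 0.06], [0.5279, -0.2373, 0.06], [0.5034, -0.2417, 0.06], [0.4661, 0.0212, 0.06]]
```

View pics/w1.png

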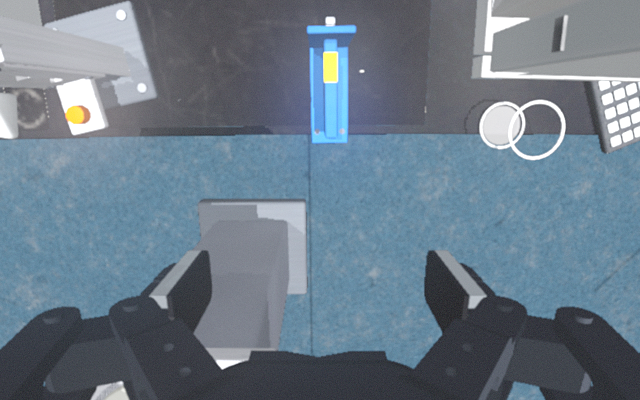

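Request:
{"op": "arm_command", "data": {
  "series": [
    [0.016, 0.003, 0.03, 0],
    [0.032, 0.006, 0.06, 0],
    [0.048, 0.009, 0.09, 0],
    [0.064, 0.012, 0.12, 0],
    [0.07, 0.0125, 0.13, 0]
  ]
}}

```text
time: 4.15
ee_pos: [0.4897, -0.2307, 0.1276]
tcp_rot: [-179.9, 0.2, 0.1]
wrist_force: [-1.1, 0.5, -0.1]
opening: 0.0853
grasp_force: 0.0
```

```bash
python3 - <<'E'
from h import *
c=cam("wrist");cv2.imwrite("pics/w2.png",c["img"]);print(bot.get_obs()["ee_pos"],bot.get_obs()["tcp_rot"])
for t,z in [("bracket_grip",.042),("bracket_press",.06),("bracket_hooks",.034),("bracket_back",0)]:
    for x in bot.mark_of("wrist",t)[:1]: print(t,np.round(x["location"],1),round(x["confidence"],2),onz(c,x["location"],z).round(4))
hsv=cv2.cvtColor(c["img"],cv2.COLOR_BGR2HSV)
m=cv2.inRange(hsv,(22,120,120),(35,255,255));n,l,s,ce=cv2.connectedComponentsWithStats(m)
for i in range(1,n):
    if s[i,4]>80:
        ys,xs=np.nonzero(l==i);bx=cv2.boxPoints(cv2.minAreaRect(np.c_[xs,ys].astype(np.float32)))
        print(s[i],onz(c,ce[i],.06).round(4),[onz(c,p,.06).round(4)[:2].tolist() for p in bx])
E
```

```text
[ 0.48984178 -0.23071457  0.12741718] [-1.79902651e+02  1.85814316e-01  1.12753540e-01]
bracket_grip [322.2 194.2] 0.69 [ 0.4936 -0.2337  0.042 ]
bracket_press [321.6 168. ] 0.87 [ 0.5145 -0.233   0.06  ]
bracket_hooks [ 24.3 167. ] 0.6 [ 0.5106 -0.0258  0.034 ]
bracket_back [319.9 117.4] 0.97 [ 0.5413 -0.2322  0.    ]
[313 148  19  41 769] [ 0.5145 -0.2333  0.06  ] [[0.5264, -0.2279], [0.5264, -0.2384], [0.5022, -0.2387], [0.5022, -0.2278]]
```

View pics/w2.png

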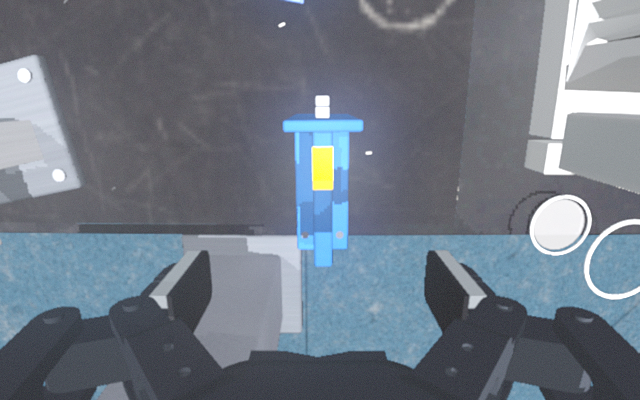

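Request:
{"op": "arm_command", "data": {
  "series": [
    [0, 0.001, 0.02, 0],
    [0, 0.002, 0.04, 0],
    [0, 0.0025, 0.06, 0],
    [0, 0.0025, 0.078, 0],
    [0, 0.0025, 0.078, 0]
  ]
}}

```text
time: 4.9
ee_pos: [0.489, -0.2343, 0.0518]
tcp_rot: [-180.0, 0.1, -0.0]
wrist_force: [0.1, 0.0, -0.1]
opening: 0.0858
grasp_force: 0.0
```

Request:
{"op": "arm_command", "data": {
  "series": [
    [0, -0.001, 0.01, 0],
    [0, -0.001, 0.02, 0],
    [0, -0.001, 0.028, 0],
    [0, -0.001, 0.028, 0],
    [0, -0.001, 0.028, 0]
  ]
}}

```text
time: 5.4
ee_pos: [0.4899, -0.2336, 0.0243]
tcp_rot: [-180.0, 0.0, -0.0]
wrist_force: [-0.0, -0.7, 0.4]
opening: 0.0855
grasp_force: 0.0
```

Request:
{"op": "arm_command", "data": {
  "series": [
    [0, 0, 0, 0],
    [0, 0, 0, 0],
    [0, 0, 0, 0],
    [0, 0, 0, 0],
    [0, 0, 0, 0]
  ],
  "hand": 0.0,
  "grip_force": 60
}}

```text
time: 5.9
ee_pos: [0.49, -0.2336, 0.0244]
tcp_rot: [180.0, -0.0, -0.0]
wrist_force: [-0.7, -0.0, -0.8]
opening: 0.0121
grasp_force: 0.0
```

Request:
{"op": "arm_command", "data": {
  "series": [
    [0, 0, 0, 0],
    [0, 0, 0, 0],
    [0, 0, 0, 0],
    [0, 0, 0, 0],
    [0, 0, 0, 0]
  ]
}}

```text
time: 6.4
ee_pos: [0.4901, -0.2336, 0.0245]
tcp_rot: [180.0, -0.0, -0.0]
wrist_force: [-0.6, -0.0, 3.5]
opening: 0.0114
grasp_force: 59.4
```

Request:
{"op": "arm_command", "data": {
  "series": [
    [0, 0, -0.008, 0],
    [0, 0, -0.025, 0],
    [-0.005, 0, -0.05, 0],
    [-0.015, 0, -0.08, 0],
    [-0.03, 0, -0.11, 0]
  ]
}}

```text
time: 6.9
ee_pos: [0.4595, -0.2333, 0.135]
tcp_rot: [-180.0, 0.1, 0.0]
wrist_force: [-0.1, 0.1, -2.6]
opening: 0.0109
grasp_force: 58.7
```

Request:
{"op": "arm_command", "data": {
  "series": [
    [-0.012, -0.015, -0.03, 0],
    [-0.024, -0.04, -0.06, 0],
    [-0.036, -0.065, -0.09, 0],
    [-0.048, -0.09, -0.12, 0],
    [-0.06, -0.115, -0.145, 0]
  ]
}}

```text
time: 7.4
ee_pos: [0.3991, -0.1177, 0.281]
tcp_rot: [180.0, -0.0, -0.0]
wrist_force: [1.3, 0.2, -2.5]
opening: 0.0113
grasp_force: 58.7
```

Request:
{"op": "arm_command", "data": {
  "series": [
    [0, -0.03, 0, -0.03],
    [0, -0.06, 0, -0.06],
    [0, -0.09, 0, -0.09],
    [0, -0.115, 0, -0.125],
    [0, -0.125, 0, -0.125]
  ]
}}

```text
time: 7.9
ee_pos: [0.3996, 0.008, 0.2794]
tcp_rot: [-180.0, 0.0, 7.3]
wrist_force: [0.2, -1.4, -2.7]
opening: 0.0115
grasp_force: 58.9
```

Request:
{"op": "arm_command", "data": {
  "series": [
    [0, 0, 0, 0],
    [0, 0, 0, 0],
    [0, 0, 0, 0],
    [0, 0, 0, 0],
    [0, 0, 0, 0]
  ]
}}

```text
time: 8.4
ee_pos: [0.4001, 0.0058, 0.2792]
tcp_rot: [180.0, 0.0, 7.1]
wrist_force: [0.0, 0.0, -3.3]
opening: 0.0116
grasp_force: 58.9
```

```bash
cat > look.py <<'E'
from h import *
import sys
def blobs(c,name):
    hsv=cv2.cvtColor(c["img"],cv2.COLOR_BGR2HSV);out={}
    for nm,lo,hi in [("orange",(8,180,120),(20,255,255)),("red",(0,150,80),(5,255,255)),("yellow",(23,120,120),(35,255,255))]:
        m=cv2.inRange(hsv,lo,hi)
        if nm=="red": m|=cv2.inRange(hsv,(174,150,80),(180,255,255))
        n,l,s,ce=cv2.connectedComponentsWithStats(m)
        L=[(s[i].tolist(),ce[i].round(1).tolist()) for i in range(1,n) if s[i,4]>12]
        L.sort(key=lambda x:-x[0][4]);out[nm]=L[:3];print(name,nm,L[:3])
    return out
E
python3 - <<'E'
from look import *
o=bot.get_obs();print(o["ee_pos"],o["tcp_rot"],o["wrist_force"])
cs={}
for n in("scene","top","wrist"):
    c=cs[n]=cam(n);blobs(c,n);cv2.imwrite(f"pics/{n}3.png",c["img"])
    for t in("post","post_slots","post_seat","bracket_back","bracket_hooks","bracket_press"):
        print(n,t,[(np.round(x["location"],1).tolist(),round(x["confidence"],2)) for x in bot.mark_of(n,t)[:1]])
E
```

```text
[0.40005736 0.00581755 0.27923686] [1.79997046e+02 9.00812607e-03 7.07737215e+00] [ 0.03348684  0.02657823 -3.27540781]
scene orange [([237, 151, 7, 6, 25], [240.0, 153.7]), ([295, 211, 5, 5, 21], [297.1, 213.2]), ([215, 126, 5, 3, 13], [217.0, 127.2])]
scene red [([165, 121, 4, 4, 15], [166.6, 122.4]), ([298, 181, 8, 4, 15], [301.4, 182.4])]
scene yellow [([634, 216, 6, 11, 47], [637.1, 221.1])]
scene post [([303.8, 229.3], 0.64)]
scene post_slots [([303.1, 200.8], 0.94)]
scene post_seat [([304.6, 211.8], 0.7)]
scene bracket_back [([286.1, 160.0], 0.8)]
scene bracket_hooks [([282.4, 145.6], 0.7)]
scene bracket_press [([275.0, 143.2], 0.58)]
top orange [([125, 157, 16, 13, 75], [130.9, 161.6])]
top red [([281, 198, 10, 4, 23], [285.5, 199.7]), ([281, 194, 9, 3, 16], [285.2, 194.8])]
top yellow [([192, 154, 15, 1, 15], [199.0, 154.0])]
top post [([287.4, 197.4], 0.88)]
top post_slots [([285.0, 199.9], 0.87)]
top post_seat [([284.3, 199.2], 0.88)]
top bracket_back []
top bracket_hooks [([287.9, 200.6], 0.31)]
top bracket_press []
wrist orange []
wrist red []
wrist yellow [([298, 189, 39, 77, 2860], [317.3, 227.8])]
wrist post [([331.7, 60.5], 0.76)]
wrist post_slots [([338.9, 48.1], 0.83)]
wrist post_seat [([335.8, 57.9], 0.95)]
wrist bracket_back [([315.1, 121.8], 0.79)]
wrist bracket_hooks [([319.0, 125.3], 0.74)]
wrist bracket_press [([318.3, 228.0], 0.69)]
```

View pics/wrist3.png

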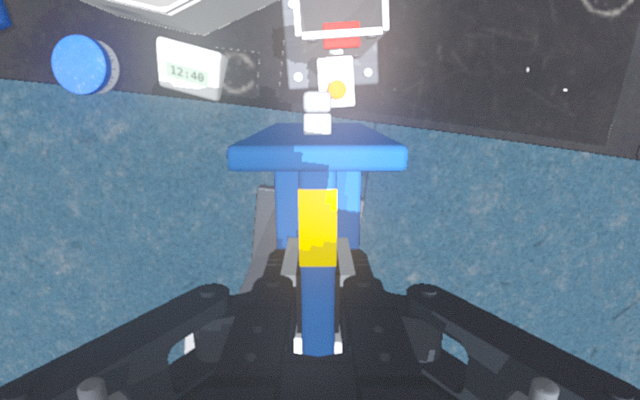

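```bash
python3 - <<'E'
import cv2,numpy as np
a=cv2.imread("pics/wrist3.png")[0:140,270:410];t=cv2.imread("pics/top0.png")[165:230,258:318];s=cv2.imread("pics/scene0.png")[165:240,280:340]
out=np.zeros((600,800,3),np.uint8)
A=cv2.resize(a,None,fx=4,fy=4,interpolation=2)[:560,:500];out[:A.shape[0],:A.shape[1]]=A
T=cv2.resize(t,(290,290),interpolation=2);S=cv2.resize(s,(240,300),interpolation=2)
out[:290,505:795]=T;out[298:598,505:745]=S
cv2.imwrite("pics/z3.png",out)
E
```

```text
(no output)
```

View pics/z3.png

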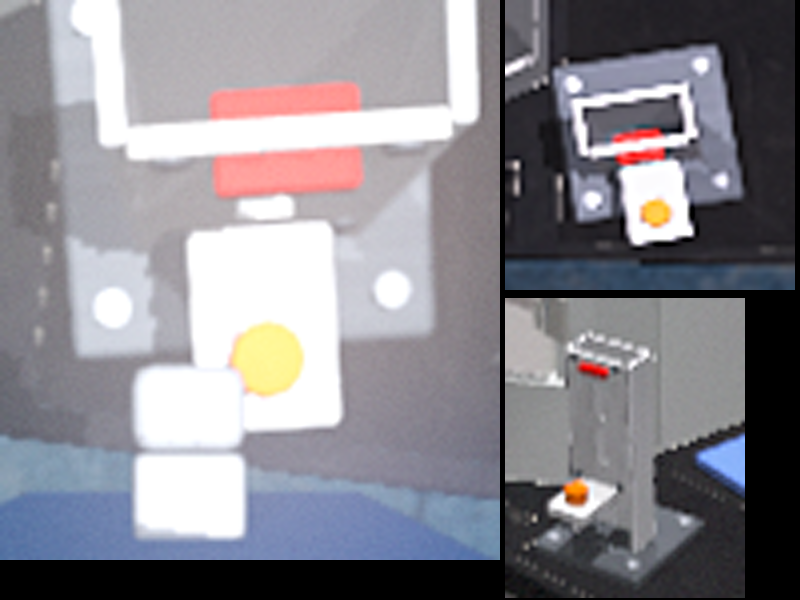

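```bash
cat > fit.py <<'E'
from h import *
from scipy.optimize import least_squares
E
python3 - <<'E'
from fit import *
c=cam("wrist");top=cam("top");sc=cam("scene")
f=lambda p,z:onz(c,p,z).round(4)
for nm,p,q,z in [("strip",(301.75,39.25),(383,34.5),.177),("bolts",(298.25,77),(368,72.5),.014),("foot",(289.5,89.25),(378.25,83),.012)]:
    a,b=f(p,z),f(q,z);d=a-b;print(nm,a,b,"mid",(a+b)/2,"len",np.linalg.norm(d),"yaw",np.degrees(np.arctan2(-d[0],d[1])))
print("rest",f((336.75,90),.078))
# fit x,y,yaw,dz with three views. features in post frame: (point, uses dz)
F=[((-.025,.05,.012),0),((-.025,-.05,.012),0),((-.03,0,.078),1)]
W=[(289.5,89.25),(378.25,83),(336.75,90)]
# top0 crop: scale 290/60, origin (258,165), offset 505
tp=lambda u,v:(258+(u-505)/4.833,165+v/4.4615)
T=[((-.025,.05,.012),0,tp(578,222)),((-.025,-.05,.012),0,tp(744,196)),((.075,-.05,.012),0,tp(718,45)),((.075,.05,.012),0,tp(553,70)),((-.03,0,.078),1,tp(656,212))]
ss=lambda u,v:(280+(u-505)/4,165+(v-298)/4)
S=[((-.03,0,.077),1,ss(576,492)),((-.0,-.03,.177),0,ss(630,371)),((-.0,.03,.177),0,ss(567,348)),((-.025,-.05,.012),0,ss(631,586)),((.075,-.05,.012),0,ss(703,543))]
def P(v,p,u):
    x,y,a,dz=v;p=np.array(p);return [x+np.cos(a)*p[0]-np.sin(a)*p[1],y+np.sin(a)*p[0]+np.cos(a)*p[1],p[2]+u*dz]
def res(v):
    r=[]
    for (p,u),w in zip(F,W): r+=list(proj(c,P(v,p,u))[0]-w)
    for p,u,w in T: r+=list(1.*(proj(top,P(v,p,u))[0]-w))
    for p,u,w in S: r+=list(1.*(proj(sc,P(v,p,u))[0]-w))
    return np.array(r)
s=least_squares(res,[.51,.01,.15,0],loss="soft_l1");print(s.x,np.degrees(s.x[2]));print(s.fun.reshape(-1,2).round(1))
print("catch top cams: hooks tool", f((317.25,110),.2792-.0245+.064), f((317.25,110),.2792-.0245+.064))
E
```

```text
strip [0.5003 0.0294 0.177 ] [ 0.5099 -0.0219  0.177 ] mid [0.5051  0.00375 0.177  ] len 0.052190516379894164 yaw 10.599423716433519
bolts [0.4861 0.0384 0.014 ] [ 0.5003 -0.0362  0.014 ] mid [0.4932 0.0011 0.014 ] len 0.07593944956345154 yaw 10.777239129208127
foot [0.4721 0.0467 0.012 ] [ 0.491  -0.0494  0.012 ] mid [ 0.48155 -0.00135  0.012  ] len 0.09794090054721774 yaw 11.126366327526062
rest [ 0.4754 -0.0019  0.078 ]
[ 0.50590473  0.00297371  0.18374788 -0.00197923] 10.527978196496276
[[-0.8 -0.2]
 [ 1.2  0.7]
 [ 0.6 -1. ]
 [-0.6  0.6]
 [ 0.2  1. ]
 [ 0.3  0. ]
 [-0.5 -0.2]
 [ 0.2  0.7]
 [-0.4  0.2]
 [-0.9 -1. ]
 [-1.7 -0.2]
 [ 0.8 -1.9]
 [ 0.2 -6. ]]
catch top cams: hooks tool [0.4607 0.0143 0.3187] [0.4607 0.0143 0.3187]
```

Request:
{"op": "arm_command", "data": {
  "series": [
    [0.004, 0.008, 0, -0.02],
    [0.008, 0.016, 0, -0.04],
    [0.0104, 0.0218, 0, -0.061],
    [0.0104, 0.0218, 0, -0.061],
    [0.0104, 0.0218, 0, -0.061]
  ]
}}

```text
time: 10.1
ee_pos: [0.413, -0.0139, 0.2792]
tcp_rot: [-180.0, 0.0, 10.6]
wrist_force: [0.4, 0.6, -3.1]
opening: 0.0116
grasp_force: 59.0
```

Request:
{"op": "arm_command", "data": {
  "series": [
    [0, 0, 0.04, 0],
    [0, 0, 0.08, 0],
    [0, 0, 0.12, 0],
    [0, 0, 0.15, 0],
    [0, 0, 0.16, 0]
  ]
}}

```text
time: 10.6
ee_pos: [0.4114, -0.0136, 0.1164]
tcp_rot: [-179.9, 0.2, 10.6]
wrist_force: [-0.6, -0.1, -2.0]
opening: 0.0113
grasp_force: 58.8
```

Request:
{"op": "arm_command", "data": {
  "series": [
    [0, 0, 0, 0],
    [0, 0, 0, 0],
    [0, 0, 0, 0],
    [0, 0, 0, 0],
    [0, 0, 0, 0]
  ]
}}

```text
time: 11.1
ee_pos: [0.4135, -0.0139, 0.1201]
tcp_rot: [180.0, -0.1, 10.6]
wrist_force: [-0.1, 0.8, -3.1]
opening: 0.0109
grasp_force: 58.8
```

```bash
python3 - <<'E'
from look import *
o=bot.get_obs();print(o["ee_pos"],o["tcp_rot"],o["wrist_force"])
c=cam("wrist");s=cam("scene")
a=c["img"][0:200,200:440];b=s["img"][150:250,255:345]
out=np.zeros((600,800,3),np.uint8)
A=cv2.resize(a,(480,400),interpolation=2);out[:400,:480]=A
B=cv2.resize(b,(315,350),interpolation=2);out[:350,483:798]=B
cv2.imwrite("pics/z4.png",out)
E
```

```text
[ 0.4134853  -0.01394543  0.12008553] [ 1.79984027e+02 -6.61595350e-02  1.06426833e+01] [-0.05591421  0.76281915 -3.13373703]
```

View pics/z4.png

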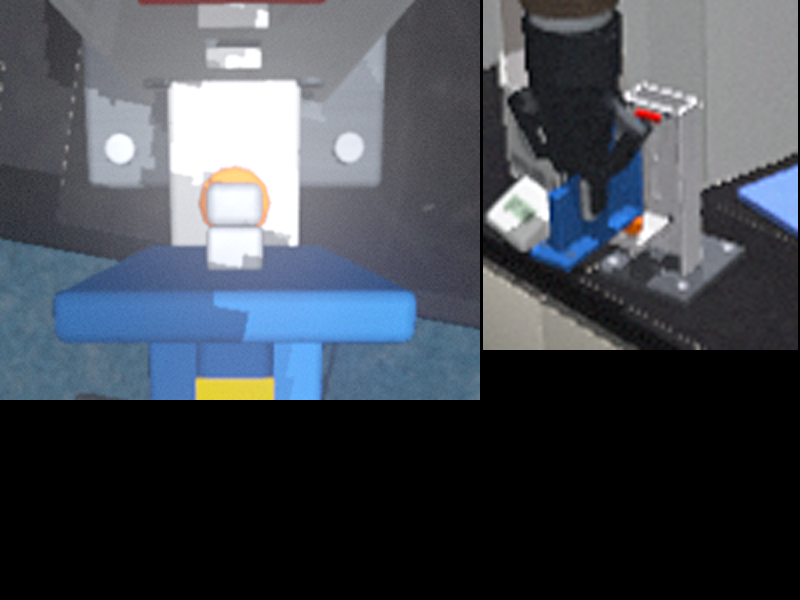

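Request:
{"op": "arm_command", "data": {
  "series": [
    [0.005, 0, 0.003, 0],
    [0.01, 0, 0.006, 0],
    [0.015, 0, 0.009, 0],
    [0.02, 0, 0.01, 0],
    [0.02, 0, 0.01, 0]
  ]
}}

```text
time: 11.7
ee_pos: [0.4332, -0.0101, 0.1088]
tcp_rot: [-180.0, 0.0, 10.7]
wrist_force: [-0.2, 0.4, -1.9]
opening: 0.0111
grasp_force: 58.8
```

Request:
{"op": "arm_command", "data": {
  "series": [
    [0, 0, 0.001, 0],
    [0, 0, 0.002, 0],
    [0, 0, 0.003, 0],
    [0, 0, 0.003, 0],
    [0, 0, 0.003, 0]
  ]
}}

```text
time: 12.2
ee_pos: [0.4327, -0.0102, 0.1063]
tcp_rot: [180.0, -0.0, 10.6]
wrist_force: [-0.4, -0.7, -2.2]
opening: 0.0111
grasp_force: 58.8
```

Request:
{"op": "arm_command", "data": {
  "series": [
    [0, 0, 0.001, 0],
    [0, 0, 0.002, 0],
    [0, 0, 0.002, 0],
    [0, 0, 0.002, 0],
    [0, 0, 0.002, 0]
  ]
}}

```text
time: 12.7
ee_pos: [0.4328, -0.0103, 0.1046]
tcp_rot: [180.0, -0.0, 10.6]
wrist_force: [-2.3, -0.7, 3.8]
opening: 0.0116
grasp_force: 59.6
```

Request:
{"op": "arm_command", "data": {
  "series": [
    [0, 0, -0.004, 0],
    [0, 0, -0.008, 0],
    [0.002, 0, -0.008, 0],
    [0.004, 0, -0.008, 0],
    [0.005, 0, -0.008, 0]
  ]
}}

```text
time: 13.2
ee_pos: [0.4378, -0.0093, 0.112]
tcp_rot: [-180.0, 0.0, 10.6]
wrist_force: [-0.7, -0.1, -1.7]
opening: 0.0114
grasp_force: 59.0
```

Request:
{"op": "arm_command", "data": {
  "series": [
    [0.0015, 0, 0, 0],
    [0.003, 0, 0, 0],
    [0.0045, 0, 0, 0],
    [0.006, 0, 0, 0],
    [0.006, 0, 0, 0]
  ]
}}

```text
time: 13.7
ee_pos: [0.4437, -0.0082, 0.1123]
tcp_rot: [-180.0, -0.0, 10.7]
wrist_force: [-1.1, -0.5, -1.4]
opening: 0.0114
grasp_force: 59.0
```

Request:
{"op": "arm_command", "data": {
  "series": [
    [0.001, 0, 0, 0],
    [0.002, 0, 0, 0],
    [0.003, 0, 0, 0],
    [0.003, 0, 0, 0],
    [0.003, 0, 0, 0]
  ]
}}

```text
time: 14.2
ee_pos: [0.4463, -0.0077, 0.1122]
tcp_rot: [-180.0, 0.0, 10.6]
wrist_force: [-1.9, 0.1, -1.9]
opening: 0.0113
grasp_force: 59.0
```

Request:
{"op": "arm_command", "data": {
  "series": [
    [0.001, 0, 0, 0],
    [0.002, 0, 0, 0],
    [0.003, 0, 0, 0],
    [0.003, 0, 0, 0],
    [0.003, 0, 0, 0]
  ]
}}

```text
time: 14.7
ee_pos: [0.4494, -0.0071, 0.1122]
tcp_rot: [180.0, 0.0, 10.6]
wrist_force: [-2.7, -0.5, -3.2]
opening: 0.0113
grasp_force: 59.0
```

Request:
{"op": "arm_command", "data": {
  "series": [
    [0.0005, 0, 0, 0],
    [0.001, 0, 0, 0],
    [0.0015, 0, 0, 0],
    [0.002, 0, 0, 0],
    [0.002, 0, 0, 0]
  ]
}}

```text
time: 15.2
ee_pos: [0.4514, -0.0067, 0.1123]
tcp_rot: [-180.0, 0.0, 10.6]
wrist_force: [-3.6, -1.1, -2.4]
opening: 0.0114
grasp_force: 59.0
```

Request:
{"op": "arm_command", "data": {
  "series": [
    [0.0005, 0, 0, 0],
    [0.001, 0, 0, 0],
    [0.001, 0, 0, 0],
    [0.001, 0, 0, 0],
    [0.001, 0, 0, 0]
  ]
}}

```text
time: 15.7
ee_pos: [0.4521, -0.0066, 0.1122]
tcp_rot: [-180.0, 0.0, 10.6]
wrist_force: [-4.9, -0.3, -2.2]
opening: 0.0112
grasp_force: 59.2
```

Request:
{"op": "arm_command", "data": {
  "series": [
    [0.0005, 0, 0, 0],
    [0.001, 0, 0, 0],
    [0.001, 0, 0, 0],
    [0.001, 0, 0, 0],
    [0.001, 0, 0, 0]
  ]
}}

```text
time: 16.2
ee_pos: [0.4522, -0.0066, 0.1123]
tcp_rot: [180.0, 0.1, 10.6]
wrist_force: [-11.1, -2.8, 0.8]
opening: 0.0112
grasp_force: 59.7
```

Request:
{"op": "arm_command", "data": {
  "series": [
    [-0.0005, 0, 0, 0],
    [-0.0005, 0, 0.001, 0],
    [-0.0005, 0, 0.002, 0],
    [-0.0005, 0, 0.004, 0],
    [-0.0005, 0, 0.004, 0]
  ]
}}

```text
time: 16.7
ee_pos: [0.4521, -0.0066, 0.1081]
tcp_rot: [180.0, 0.1, 10.6]
wrist_force: [-7.8, -1.2, -2.1]
opening: 0.011
grasp_force: 59.3
```

Request:
{"op": "arm_command", "data": {
  "series": [
    [0, 0, 0.001, 0],
    [0, 0, 0.002, 0],
    [0, 0, 0.003, 0],
    [0, 0, 0.004, 0],
    [0, 0, 0.004, 0]
  ]
}}

```text
time: 17.2
ee_pos: [0.4521, -0.0066, 0.1049]
tcp_rot: [180.0, 0.1, 10.6]
wrist_force: [-9.1, -1.7, 4.7]
opening: 0.0112
grasp_force: 60.3
```

Request:
{"op": "arm_command", "data": {
  "series": [
    [-0.0003, 0, 0.001, 0],
    [-0.0003, 0, 0.002, 0],
    [-0.0003, 0, 0.003, 0],
    [-0.0003, 0, 0.003, 0],
    [-0.0003, 0, 0.003, 0]
  ]
}}

```text
time: 17.7
ee_pos: [0.4521, -0.0066, 0.1023]
tcp_rot: [180.0, 0.0, 10.6]
wrist_force: [-10.0, -0.3, 7.5]
opening: 0.0118
grasp_force: 60.6
```

Request:
{"op": "arm_command", "data": {
  "series": [
    [0, 0, 0.0005, 0],
    [0, 0, 0.001, 0],
    [0, 0, 0.0015, 0],
    [0, 0, 0.002, 0],
    [0, 0, 0.002, 0]
  ]
}}

```text
time: 18.2
ee_pos: [0.4521, -0.0066, 0.1005]
tcp_rot: [180.0, 0.0, 10.6]
wrist_force: [-11.6, -2.8, 10.9]
opening: 0.0113
grasp_force: 60.8
```

Request:
{"op": "arm_command", "data": {
  "series": [
    [-0.0003, 0, 0.0005, 0],
    [-0.0003, 0, 0.001, 0],
    [-0.0003, 0, 0.0015, 0],
    [-0.0003, 0, 0.0015, 0],
    [-0.0003, 0, 0.0015, 0]
  ]
}}

```text
time: 18.7
ee_pos: [0.4521, -0.0066, 0.0991]
tcp_rot: [180.0, -0.0, 10.6]
wrist_force: [-10.0, -0.4, 10.1]
opening: 0.0115
grasp_force: 60.8
```

Request:
{"op": "arm_command", "data": {
  "series": [
    [0, 0, 0.0005, 0],
    [0, 0, 0.001, 0],
    [0, 0, 0.001, 0],
    [0, 0, 0.001, 0],
    [0, 0, 0.001, 0]
  ]
}}

```text
time: 19.2
ee_pos: [0.4522, -0.0066, 0.0983]
tcp_rot: [180.0, -0.0, 10.6]
wrist_force: [-9.5, -0.7, 10.7]
opening: 0.0114
grasp_force: 61.0
```

Request:
{"op": "arm_command", "data": {
  "series": [
    [0, 0, 0.0005, 0],
    [0, 0, 0.001, 0],
    [0, 0, 0.001, 0],
    [0, 0, 0.001, 0],
    [0, 0, 0.001, 0]
  ]
}}

```text
time: 19.7
ee_pos: [0.4522, -0.0066, 0.0974]
tcp_rot: [180.0, -0.0, 10.6]
wrist_force: [-10.1, -1.2, 11.5]
opening: 0.0109
grasp_force: 61.2
```

```bash
python3 - <<'E'
from look import *
c=cam("wrist");blobs(c,"w");s=cam("scene")
out=np.zeros((480,800,3),np.uint8)
out[:400,:480]=cv2.resize(c["img"][0:200,200:440],(480,400),interpolation=2)
out[:350,483:798]=cv2.resize(s["img"][150:250,255:345],(315,350),interpolation=2)
cv2.imwrite("pics/z5.png",out)
E
```

```text
w orange []
w red [([253, 97, 125, 32, 3711], [314.0, 112.0]), ([297, 156, 79, 23, 1141], [347.9, 166.5]), ([255, 156, 57, 24, 938], [277.0, 167.9])]
w yellow [([298, 189, 39, 78, 2912], [317.2, 227.3])]
```

View pics/z5.png

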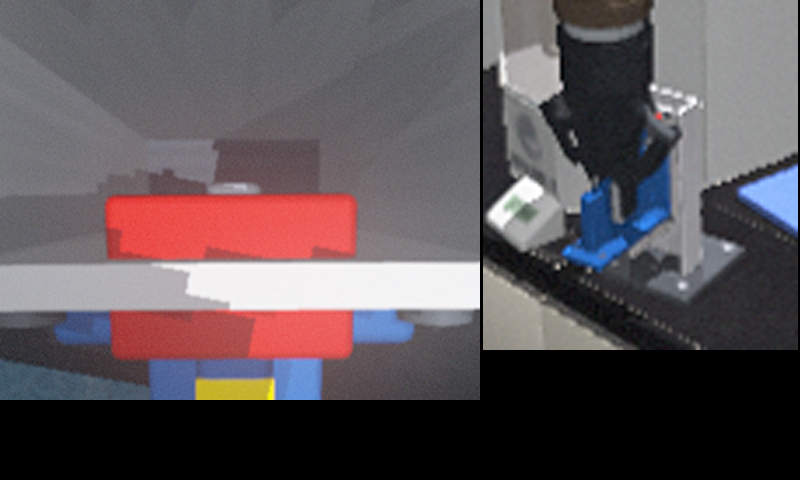

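Request:
{"op": "arm_command", "data": {
  "series": [
    [0, 0, 0.0005, 0],
    [0, 0, 0.001, 0],
    [0, 0, 0.001, 0],
    [0, 0, 0.001, 0],
    [0, 0, 0.001, 0]
  ]
}}

```text
time: 20.3
ee_pos: [0.4521, -0.0066, 0.0972]
tcp_rot: [180.0, -0.1, 10.6]
wrist_force: [-14.5, -1.7, 19.2]
opening: 0.011
grasp_force: 62.4
```

Request:
{"op": "arm_command", "data": {
  "series": [
    [-0.0007, 0, -0.0005, 0],
    [-0.0007, 0, -0.001, 0],
    [-0.0007, 0, -0.0015, 0],
    [-0.0007, 0, -0.0015, 0],
    [-0.0007, 0, -0.0015, 0]
  ]
}}

```text
time: 20.8
ee_pos: [0.4521, -0.0066, 0.0976]
tcp_rot: [180.0, -0.1, 10.7]
wrist_force: [-5.6, -0.0, 7.7]
opening: 0.0112
grasp_force: 60.4
```

Request:
{"op": "arm_command", "data": {
  "series": [
    [0, 0, 0, 0],
    [0, 0, 0, 0],
    [0, 0, 0, 0],
    [0, 0, 0, 0],
    [0, 0, 0, 0]
  ],
  "hand": 0.05
}}

```text
time: 21.3
ee_pos: [0.4517, -0.0067, 0.0962]
tcp_rot: [180.0, -0.0, 10.6]
wrist_force: [0.7, -0.1, 0.2]
opening: 0.0497
grasp_force: 0.0
```

Request:
{"op": "arm_command", "data": {
  "series": [
    [-0.005, 0, -0.01, 0],
    [-0.01, 0, -0.03, 0],
    [-0.015, 0, -0.06, 0],
    [-0.02, 0, -0.09, 0],
    [-0.02, 0, -0.12, 0]
  ]
}}

```text
time: 21.8
ee_pos: [0.4311, -0.0105, 0.2184]
tcp_rot: [180.0, -0.0, 10.6]
wrist_force: [0.1, 0.1, 1.1]
opening: 0.0501
grasp_force: 0.0
```

```bash
python3 - <<'E'
from look import *
c=cam("wrist");s=cam("scene")
out=np.zeros((480,800,3),np.uint8)
out[:400,:480]=cv2.resize(c["img"][0:200,200:440],(480,400),interpolation=2)
out[:350,483:798]=cv2.resize(s["img"][150:250,255:345],(315,350),interpolation=2)
cv2.imwrite("pics/z6.png",out);print(bot.get_obs()["wrist_force"])
E
```

```text
[-0.09930331  0.2700745  -0.16509435]
```

View pics/z6.png

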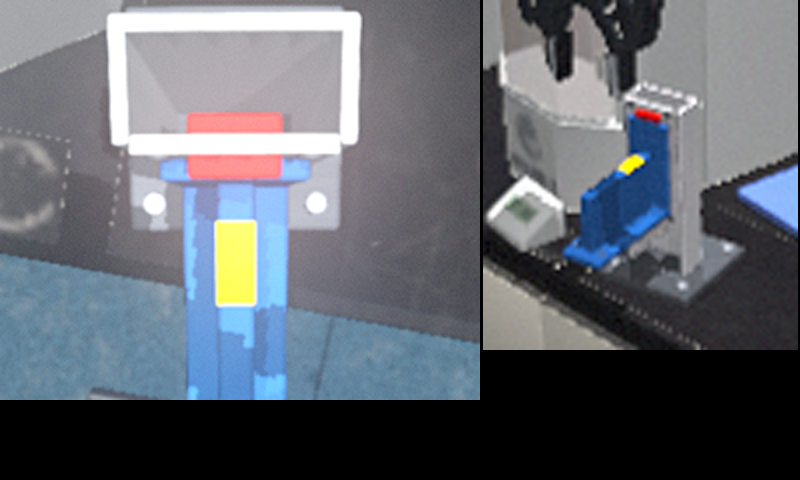

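The bracket hangs straight and centred. The red catch at crop (235,160) stands out over the back plate, and the gripper is clear.

```bash
python3 -c "
from workcell import bot
print(bot.job_done())"
```

```text
the job is handed in; nothing more can be done
None
```

The bracket is hooked into both slots, pressed down to its hard stop and released, with the red catch out over the back plate in the last picture; the job is handed in at about 22 s, but no verdict was returned.

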